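Hold the coupler arm home behind the latch frame's lip

ROBOT

A 6-joint arm with a two-finger parallel gripper is mounted at the origin on the work surface. World frame = base frame: x ahead of the robot, y to its left, z up, the work surface at z = 0. Lengths are in m, angles in degrees, forces in N, time in s.
With the tool pointing down it reaches from about 0.325 to 0.85 m from the base axis. Payload 15.5 kg.
Tool frame: the origin (TCP) lies at the very end of the fingers, on their centre line; the grasp point (between the pads) lies arm.grip_depth behind it (arm.grip_depth is the distance from the TCP to the grasp point, in m); z points along the fingers, y is the direction in which the jaws open and shut (so a half turn about z gives the same grasp; the last joint's range is limited). The gripper opens to 91 mm and grips with 3 to 60 N. Pads are 32 mm wide; open, the fingers measure 118 mm over their backs; the gripper's body (76 mm by 178 mm) begins 60 mm behind the grasp point.
Start: joints at [71.878, 28.281, 77.091, -0, 74.628, -5.472], TCP at [0.137, 0.61, 0.214] pointing down, gripper open.
Joint ranges: [-166.48, 166.48], [-47.26, 123.95], [12.59, 153.08], [-70.14, 250.14], [6.76, 159.57], [-176.63, 176.63]. Speed limits (degrees/s): [108.29, 108.29, 147.25, 172.46, 172.46, 172.46].

INTERFACE

Orientations are given as a 3x3 rotation matrix whose columns are the frame's x, y, z axes.
In Python, from rig import arm gives the robot as it stands. Calls block until the motion is done:
- arm.move_to(position, orientation): joint-space move of the TCP to a pose.
- arm.move_l(position, orientation=None, feed=0.15): straight line of the TCP; orientation=None keeps the orientation; feed is the mean speed in m/s.
- arm.move_joints(angles): joint-space move.
- arm.grip(opening): finger opening in m; the grip force is fixed at half the most; returns when the fingers have stopped.
- arm.sleep(seconds).
- arm.solve_ik(position, orientation): joint angles nearest the present ones, or None.
- arm.snapshot(name): name is "side" or "top"; returns the picture (420x560x3 uint8, red, green, blue); there is no depth.
- arm.get_calibration(name): a dict with "intrinsics" (3x3 intrinsics, pixels), "k1" (the pictures are not rectified: a ray, as slopes to the right and down, at radius r is drawn at 1 + k1 r^2 times it, then the intrinsics apply), "cam_to_world" (4x4, takes a point from camera to world coordinates). Camera axes: x right, y down, z forward; pixel columns grow to the right and rows downward; lengths in m; the calibration is good to about 2 mm. A picture is of the moment at which its call begins. get_calibration takes no time and is no camera call.
A pose or a line that the arm cannot do raises arm.Unreachable and nothing moves.
- arm.sign_off(): hands the job in, once; it reports no verdict.
Readings, each from a call of its own:
- arm.current_t(): time.
- arm.current_joint_positions(): joint angles.
- arm.current_dq(): joint speeds.
- arm.current_tau(): joint torques, N m.
- arm.current_ee_pos(): TCP position.
- arm.current_tool_rot(): TCP orientation.
- arm.current_force(): force on the tool from outside, world axes, zero at the start.
- arm.current_torque(): the same for the moment, N m.
- arm.current_width(): finger opening in m.
Only numpy, scipy, OpenCV 4.12 (cv2) and the standard library are available. Lean on these libraries where they do the work, as an engineer would, in place of code of your own. Each camera call takes 0.05 s, during which the arm holds its last target.

TASK

Pick up the blue-hubbed coupler arm, stand it on the olive latch frame, turned so that its steel tongue points at the white mark on the lip, and push the tongue in under the lip against the spring plunger until the foot's shoulder stops against the frame. Keep your fingers on it and finish while still holding it pressed fully home, upright and square: the plunger throws it back out if you let go. Leave the two orange spacers and the stainless release lever where they are.

Things in the scene. Friction and masses are not known exactly. Their poses are not given: they have to be found in the camera images.
- coupler_mid (a point): Coupler arm, loose, 0.14 to 0.25 kg, upright on the bench: point on its vertical axis, half-way up (35 mm above its underside). Blue square hub 26 x 26 mm, from 10 to 70 mm above the underside, faces square to x and y: grip by either pair. Its tongue points along +x, as do white stripes on hub top and tongue. z up. With fingertips 22 mm or more above its underside, the fingers clear the lip.
- coupler: The same coupler; origin on its axis at its underside, same axes. Steel foot 44 (x) x 34 (y) x 10 mm high, centred on the axis. From the foot's +x face (the shoulder, 22 mm from the axis) a steel tongue 18 mm wide and 10 mm high runs on along +x, level with the foot; its tip is 47 mm from the axis.
- frame: Olive cast latch frame, fixed. Origin at bench level on its centre line, below the lip's front face; +x is the level direction in which the tongue goes in, z up. Flat base 10 mm thick, x -95 to +100 mm, 100 mm wide: the foot slides on it. Behind the lip: black solenoid, x 47 to 97, 52 mm high; ribs, x 36 to 48, 40 high; red toggle clamp at x 45 to 95, y +30 to +157, up to 63 mm high.
- lip_front (a point): Top front edge of the lip, centre, 30 mm above the bench; frame's axes. White mark on top along x. Lip: 36 mm deep, 64 mm wide, 6 mm thick. Under it a pocket open in front, from 10 to 24 mm above the bench, 30 mm wide between cheeks whose faces are level with the lip's front. Home: the shoulder meets these faces, coupler axis 22 mm in front of them, tongue along frame +x.
- plunger (a joint): Steel spring plunger inside the pocket, hidden under the lip; slides along frame +x. 0 = out, its face 15 mm behind the lip's front face; 0.010 m when the coupler is fully home. It resists with 3 N at 0, rising to 7 N at 0.010 m; after that the shoulder is a hard stop.
- spacer_a: Bystander: orange nylon spacer ring, 32 mm across, 30 mm high, upright; origin at the centre of its underside.
- spacer_b: Bystander: a second orange spacer like the first.
- release_lever: Bystander: stainless release lever lying flat, about 130 mm long along its x, 8 to 12 mm high; origin at its middle, on the bench.
Things that resemble listed ones, but are neither listed nor needed, are in the scene too. Of the things like the coupler, leave any that is red; of the rest the larger one is meant.

How it is judged (in metres and radians):
On the way:
1. the coupler is lifted onto the frame and turned so that its tongue points at the lip from in front (x of coupler_mid in the frame of frame between -0.13 and -0.035 m and y of coupler_mid in the frame of frame between -0.02 and 0.02 m and z of coupler_mid in the frame of frame above 0.041 m and angle between the x axis of coupler_mid and the x axis of frame, either way round below 0.25 rad and x of frame in the frame of coupler_mid above 0 m), for 0.1 s.
At the end, for the whole second after the job is handed in: Through the last second the fingers press on the resting coupler (over 2 N), plunger in over 7.5 mm, shoulder within 2.5 mm of the frame, axis within 8 mm of the centre line, tongue pointing in within 0.12 rad, upright within 0.1 rad, foot within 3.5 mm of the floor (value of joint plunger above 0.0075 m and x of coupler_mid in the frame of frame between -0.0245 and -0.018 m and y of coupler_mid in the frame of frame between -0.008 and 0.008 m and z of coupler_mid in the frame of frame between 0.041 and 0.0485 m and angle between the x axis of coupler_mid and the x axis of frame, either way round below 0.12 rad and x of frame in the frame of coupler_mid above 0 m and angle between coupler_mid's own z axis and vertical below 0.1 rad and contact force between the fingers and coupler above 2 N and linear speed of coupler below 0.02 m/s); the arm keeps its last pose, push and grip.
It fails at once if the first spacer is moved more than 20 mm (distance of spacer_a from where it was at the start of the episode above 0.02 m).
It fails at once if the second spacer is moved more than 20 mm (distance of spacer_b from where it was at the start of the episode above 0.02 m).
It fails at once if the release lever is moved more than 20 mm (distance of release_lever from where it was at the start of the episode above 0.02 m).
It also fails if it takes over 35 s, if anything falls off the work surface, if the arm or the gripper's body presses on something with over 40 N, if the wrist force passes 120 N, or if a joint passes its speed limit or range.

## Working session

There is one attempt and no reset: what is moved stays moved. The work goes in short steps, each a Python script; the robot and the scene stay as the last script left them, time stands still between calls to the robot, and variables do not carry over. Pictures are saved under pics/ and viewed, and the job is handed in when it is done.

```bash
ls; mkdir -p pics; python3 - <<'E'
from rig import arm
import cv2
for n in ("side","top"):
    im=arm.snapshot(n); cv2.imwrite(f"pics/{n}0.png",im[:,:,::-1])
    print(n,arm.get_calibration(n))
print(arm.grip_depth,arm.current_t(),arm.current_tool_rot(),arm.current_width(),arm.current_force())
E
```

```text
pics
side {'intrinsics': array([[426.75552534,   0.        , 277.05296058],
       [  0.        , 426.75552534, 206.41039458],
       [  0.        ,   0.        ,   1.        ]]), 'k1': -0.09035042649781339, 'cam_to_world': array([[ 6.77620051e-01, -5.55755107e-01,  4.81629865e-01,
         2.19884212e-01],
       [-7.35412172e-01, -5.12031291e-01,  4.43838815e-01,
        -3.62503743e-01],
       [-5.61266609e-05, -6.54950546e-01, -7.55671740e-01,
         6.16998079e-01],
       [ 0.00000000e+00,  0.00000000e+00,  0.00000000e+00,
         1.00000000e+00]])}
top {'intrinsics': array([[502.00791499,   0.        , 285.41272485],
       [  0.        , 502.00791499, 205.70521066],
       [  0.        ,   0.        ,   1.        ]]), 'k1': -0.056954029953383105, 'cam_to_world': array([[ 0.03326538, -0.96803203,  0.24861093,  0.33928645],
       [-0.99944507, -0.03179044,  0.00994629, -0.0425102 ],
       [-0.00172487, -0.24880384, -0.96855236,  0.97581399],
       [ 0.        ,  0.        ,  0.        ,  1.        ]])}
0.0188 0.1 [[-9.75728156e-01  2.18985066e-01 -3.24808483e-04]
 [ 2.18985287e-01  9.75727634e-01 -1.01391937e-03]
 [ 9.48914118e-05 -1.06043796e-03 -9.99999433e-01]] 0.09110489535520057 [-0.27766879  0.2734243   0.14003408]
```

View pics/side0.png

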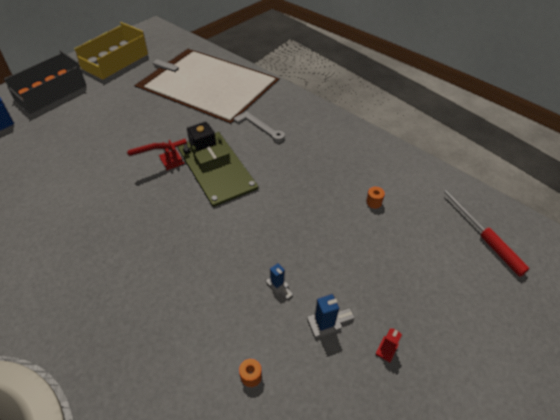

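View pics/top0.png

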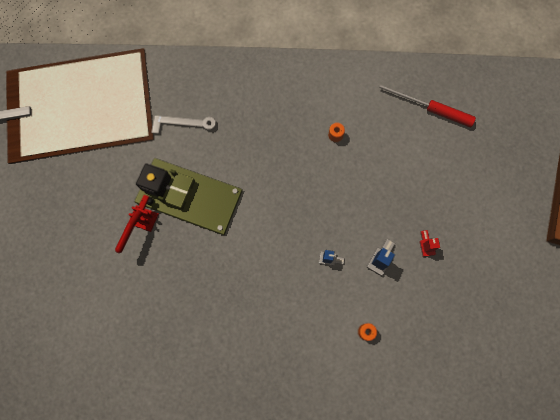

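The side view shows the larger blue coupler near (327,312), the smaller decoy at (278,277), the red one at (390,345), and the frame at (218,165). In the top view the coupler is near (383,258) and the frame near (190,195). Next I'll enlarge both.

```bash
python3 - <<'E'
import cv2,numpy as np
s=cv2.imread('pics/side0.png');t=cv2.imread('pics/top0.png')
def crop(im,x,y,w,h,k,n): 
    c=cv2.resize(im[y:y+h,x:x+w],None,fx=k,fy=k,interpolation=cv2.INTER_CUBIC)
    c=np.clip(c*1.6,0,255).astype(np.uint8)
    for i in range(0,w,10): cv2.line(c,(i*k,0),(i*k,6 if (x+i)%50 else 14),(0,255,255),1)
    for i in range(0,h,10): cv2.line(c,(0,i*k),(6 if (y+i)%50 else 14,i*k),(0,255,255),1)
    cv2.putText(c,f'{x},{y} x{k}',(20,25),0,.5,(0,255,255),1)
    return c
cv2.imwrite('pics/c1.png',np.hstack([crop(s,290,280,80,70,5,0),crop(t,350,225,80,70,5,0)]))
cv2.imwrite('pics/c2.png',crop(s,120,110,150,110,5,0))
cv2.imwrite('pics/c3.png',crop(t,110,150,150,110,5,0))
E
```

```text
(no output)
```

View pics/c1.png

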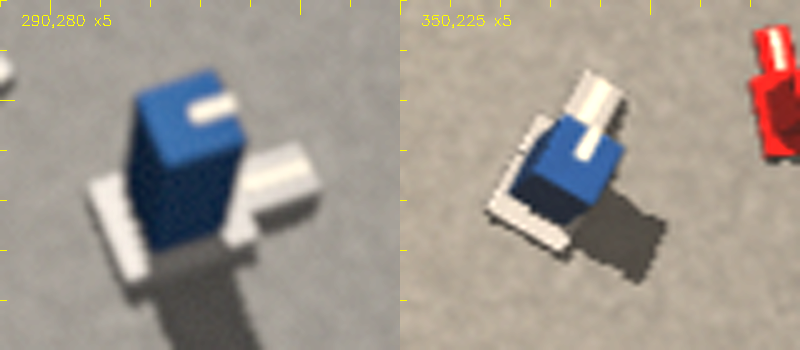

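View pics/c2.png

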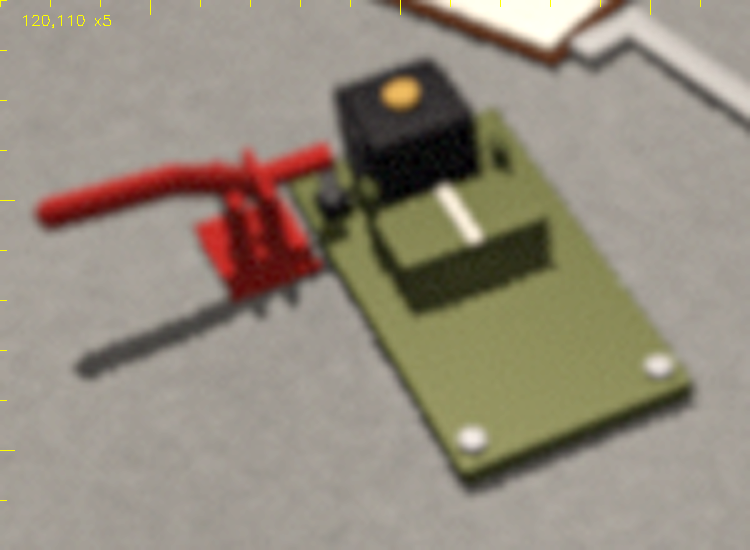

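View pics/c3.png

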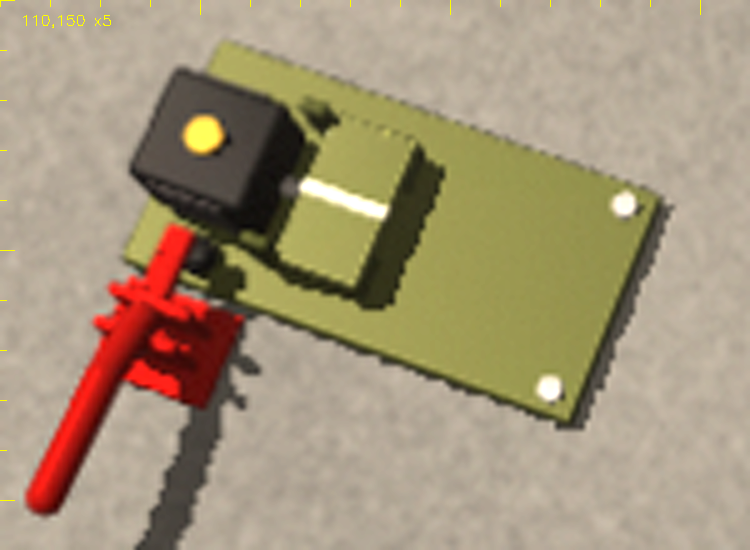

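```bash
cat > h.py <<'E'
import numpy as np
from rig import arm
from scipy.optimize import least_squares
C={n:arm.get_calibration(n) for n in("side","top")}
def proj(n,P):
    c=C[n];T=np.linalg.inv(c["cam_to_world"]);p=np.atleast_2d(P)@T[:3,:3].T+T[:3,3]
    s=p[:,:2]/p[:,2:];r2=(s**2).sum(1,keepdims=True);s=s*(1+c["k1"]*r2)
    K=c["intrinsics"];return s*[K[0,0],K[1,1]]+K[:2,2]
def tri(a,b):
    f=lambda X:np.r_[proj("side",X)[0]-a,proj("top",X)[0]-b]
    r=least_squares(f,[.5,0,.03]);return r.x,np.abs(r.fun).max()
def pose(model,obs,x0,z=True):
    def f(q):
        c,s=np.cos(q[2]),np.sin(q[2]);R=np.array([[c,-s,0],[s,c,0],[0,0,1]])
        o=[]
        for n in obs:
            for k,uv in obs[n].items(): o+=list(proj(n,R@np.array(model[k])+[q[0],q[1],q[3] if z else 0])[0]-uv)
        return np.array(o)
    r=least_squares(f,x0,loss='soft_l1');return r.x,f(r.x)
E
cat > fit.py <<'E'
from h import *
def cv(d,x0,y0,k=5): return {a:((u+.5)/k-.5+x0,(v+.5)/k-.5+y0) for a,(u,v) in d.items()}
M={'fl':(-.095,.05,.01),'fr':(-.095,-.05,.01),'br':(.1,-.05,.01),'bl':(.1,.05,.01),'ll':(0,.032,.03),'lr':(0,-.032,.03),'m':(0,0,.03)}
fo={'top':cv({'fl':(570,420),'fr':(660,199),'br':(222,42),'bl':(125,258),'ll':(358,290),'lr':(419,143),'m':(386,212)},110,150),
'side':cv({'fl':(465,473),'fr':(690,384),'br':(495,110),'ll':(404,270),'lr':(547,222),'m':(477,241)},120,110)}
q,e=pose(M,fo,[.6,.3,1,0]);print('frame',q[:2],np.degrees(q[2]),q[3],e.reshape(-1,2).round(1).tolist())
for k in('m','ll','lr','fl','fr'): print(k,tri(fo['side'][k],fo['top'][k]))
N={'A':(-.013,.013,.07),'B':(.013,.013,.07),'Cc':(.013,-.013,.07),'D':(-.013,-.013,.07),
'f1':(-.022,.017,.01),'f2':(-.022,-.017,.01),'f3':(.022,-.017,.01),'t1':(.047,.009,.01),'t2':(.047,-.009,.01)}
# side: tongue points right; +x right-ish
co={'side':cv({'A':(137,98),'B':(213,70),'Cc':(244,140),'D':(165,165),'f1':(89,180),'f2':(130,281),'t1':(303,144),'t2':(320,180)},290,280),
'top':cv({'A':(527-400,155),'B':(567-400,114),'Cc':(623-400,150),'D':(583-400,200),'f1':(487-400,208),'f2':(570-400,250),'t1':(592-400,70),'t2':(625-400,95)},350,225)}
if __name__=='__main__':
    for perm in (0,):
        q,e=pose(N,co,[.5,-.2,0,0]);print('coup',q[:2],np.degrees(q[2]),q[3],e.reshape(-1,2).round(1).tolist())
    for k in('A','B','Cc','D','t1','t2','f2','f1'): print(k,tri(co['side'][k],co['top'][k]))
E
python3 fit.py
```

```text
frame [0.60236763 0.16089595] 71.78253568958733 0.0005746503511722903 [[0.1, 0.8], [0.7, -1.1], [-0.3, -1.0], [-1.1, 0.1], [-0.5, -0.3], [0.0, -0.3], [0.3, 0.5], [-0.7, 1.0], [1.2, 0.1], [-0.1, -0.4], [-0.2, 0.4], [0.2, -0.6], [-0.2, 0.9]]
m (array([0.60301673, 0.16114649, 0.03224507]), np.float64(0.08911273183679214))
ll (array([0.57113238, 0.16918854, 0.0332116 ]), np.float64(0.1835429472860426))
lr (array([0.63240036, 0.15118436, 0.02913624]), np.float64(0.04983215430650034))
fl (array([0.52673897, 0.0862364 , 0.01198834]), np.float64(0.18004996954883268))
fr (array([0.61762721, 0.05600414, 0.01199195]), np.float64(0.08642742979418472))
coup [ 0.48318443 -0.21791279] -29.76205636201374 0.0008024705812244781 [[-1.1, -1.5], [0.5, -0.8], [1.3, 0.6], [-0.1, 0.8], [-0.6, 0.4], [-1.0, -0.1], [-0.3, -0.3], [0.9, 2.5], [0.6, 2.7], [-0.5, -1.1], [0.7, -1.0], [1.9, 1.2], [-0.9, -0.4], [-2.1, 0.4], [-1.0, -0.7], [0.4, -0.9]]
A (array([ 0.4836592 , -0.20011466,  0.05976006]), np.float64(0.7370948737317633))
B (array([ 0.49862702, -0.21371399,  0.07222142]), np.float64(0.01030773166357335))
Cc (array([ 0.48623644, -0.23407703,  0.0730274 ]), np.float64(0.2040888500510789))
D (array([ 0.46853352, -0.22060571,  0.06572779]), np.float64(0.1796837932542985))
t1 (array([ 0.52662204, -0.2347987 ,  0.01408253]), np.float64(0.043154898649390816))
t2 (array([ 0.51682959, -0.24688771,  0.01987167]), np.float64(0.4245969872743842))
f2 (array([ 0.45513833, -0.22436059,  0.01577879]), np.float64(0.39064909497250255))
f1 (array([ 0.471567  , -0.19349772,  0.0151799 ]), np.float64(0.21760256942314982))
```

```bash
cat > ov.py <<'E'
import cv2,sys
from fit import *
def overlay(img,n,x,y,w,h,k,q,edges):
    c=cv2.resize(img[y:y+h,x:x+w],None,fx=k,fy=k,interpolation=cv2.INTER_CUBIC)
    c=np.clip(c*1.6,0,255).astype(np.uint8)
    cs,s=np.cos(q[2]),np.sin(q[2]);R=np.array([[cs,-s,0],[s,cs,0],[0,0,1]])
    for a,b in edges:
        P=proj(n,np.array([a,b])@R.T+[q[0],q[1],q[3]]);P=((P-[x,y]+.5)*k-.5).round().astype(int)
        cv2.line(c,tuple(map(int,P[0])),tuple(map(int,P[1])),(0,0,255),1)
    return c
def box(x0,x1,y0,y1,z0,z1):
    V=[(x,y,z) for x in(x0,x1) for y in(y0,y1) for z in(z0,z1)]
    return [(a,b) for i,a in enumerate(V) for b in V[i+1:] if sum(p!=r for p,r in zip(a,b))==1]
CE=box(-.022,.022,-.017,.017,0,.01)+box(.022,.047,-.009,.009,0,.01)+box(-.013,.013,-.013,.013,.01,.07)
FE=box(-.095,.1,-.05,.05,0,.01)+box(0,.036,-.032,.032,.024,.03)+[((0,0,.03),(.036,0,.03))]
E
cat > go.py <<'E'
from ov import *
s=cv2.imread('pics/side0.png');t=cv2.imread('pics/top0.png')
q=[.4832,-.2179,np.radians(-29.8),0]
cv2.imwrite('pics/o1.png',np.hstack([overlay(s,'side',295,285,65,65,6,q,CE),overlay(t,'top',360,230,65,65,6,q,CE)]))
q=[.6024,.1609,np.radians(71.8),0]
cv2.imwrite('pics/o2.png',overlay(t,'top',130,150,115,90,6,q,FE));cv2.imwrite('pics/o3.png',overlay(s,'side',170,120,95,90,6,q,FE))
E
python3 go.py>/dev/null
```

```text
(no output)
```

View pics/o1.png

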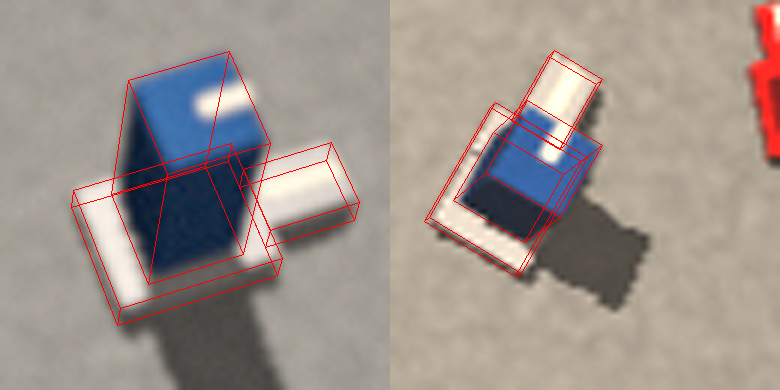

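View pics/o2.png

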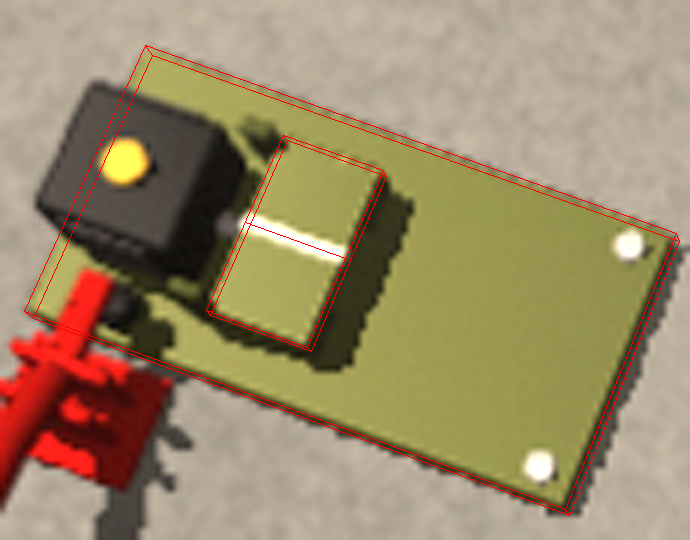

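View pics/o3.png

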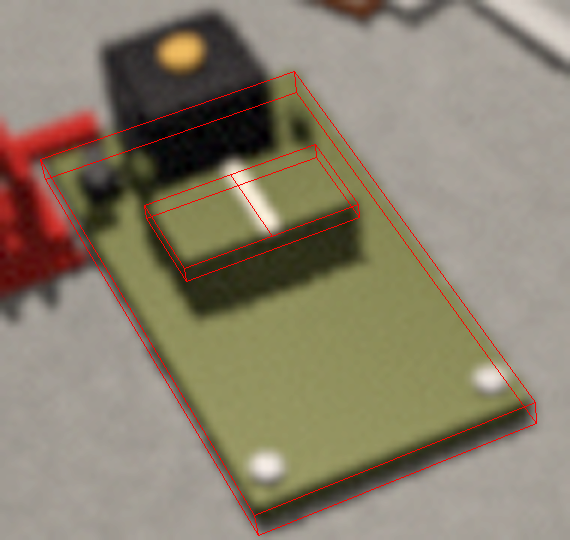

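```bash
cat > mask.py <<'E'
from ov import *
from scipy.optimize import minimize
def hubV(z0=.01,z1=.07,a=.013): return np.array([(x,y,z) for x in(-a,a) for y in(-a,a) for z in(z0,z1)])
HB=hubV()
FT=np.array([(x,y,z) for x in(-.022,.022) for y in(-.017,.017) for z in(.0,.01)])
TG=np.array([(x,y,z) for x in(.022,.047) for y in(-.009,.009) for z in(.0,.01)])
def rend(n,V,q,x,y,w,h,k):
    cs,s=np.cos(q[2]),np.sin(q[2]);R=np.array([[cs,-s,0],[s,cs,0],[0,0,1]])
    P=proj(n,V@R.T+[q[0],q[1],q[3]]);P=((P-[x,y]+.5)*k-.5)
    m=np.zeros((h*k,w*k),np.uint8);hl=cv2.convexHull((P*16).round().astype(np.int32));cv2.fillConvexPoly(m,hl,1,shift=4);return m
def prep(img,x,y,w,h,k):
    c=cv2.resize(img[y:y+h,x:x+w],None,fx=k,fy=k,interpolation=cv2.INTER_CUBIC).astype(int)
    b,g,r=c[...,0],c[...,1],c[...,2]
    blue=((b>r+18)).astype(np.uint8); white=(c.min(2)>140).astype(np.uint8)
    return blue,white
E
cat > run.py <<'E'
from mask import *
s=cv2.imread('pics/side0.png');t=cv2.imread('pics/top0.png')
roi={'side':(297,285,63,65,8),'top':(362,230,50,50,8)}
im={'side':s,'top':t}
D={n:prep(im[n],*roi[n]) for n in roi}
def cost(p,views=('side','top'),full=False):
    q=[p[0],p[1],p[2],p[3] if len(p)>3 else 0];o=0
    for n in views:
        h=rend(n,HB,q,*roi[n]);bl,wh=D[n]
        u=h|rend(n,FT,q,*roi[n])|rend(n,TG,q,*roi[n]); al=bl|wh
        # stripe on the hub is white
        hm=h&~(wh&1)
        o+=(hm^ (bl&1)).sum() + (0.5*(wh&~u&1).sum())+0.5*((u&~h&1)&~wh&1).sum()
    return o/1000
for v in (('side','top'),('side',),('top',)):
    r=min((minimize(cost,[.483+dx,-.218,a],args=(v,),method='Nelder-Mead',options=dict(initial_simplex=np.array([[.483+dx,-.218,a],[.488,-.218,a],[.483,-.213,a],[.483,-.218,a+.1]]))) for dx in(-.003,.003) for a in(-.6,-.5,-.4)),key=lambda r:r.fun)
    print(v,r.x[:2],np.degrees(r.x[2]),r.fun)
    q=list(r.x)+[0]
    cv2.imwrite('pics/m_%s.png'%'_'.join(v),np.hstack([overlay(s,'side',295,285,65,65,6,q,CE),overlay(t,'top',360,230,65,65,6,q,CE)]))
for n in D: cv2.imwrite(f'pics/mask_{n}.png',(D[n][0]*120+D[n][1]*250).clip(0,255))
E
python3 run.py | grep "^("
```

```text
('side', 'top') [ 0.48417184 -0.21813041] -38.890664038408104 39.5685
('side',) [ 0.48500926 -0.21663   ] -13.40593539910287 24.319
('top',) [ 0.48481274 -0.22028163] -36.326537079948444 14.12
```

```bash
python3 - <<'E'
import cv2,numpy as np
a=cv2.imread('pics/m_side_top.png');b=cv2.imread('pics/mask_side.png');c=cv2.imread('pics/mask_top.png')
o=np.zeros((600,800,3),np.uint8);o[:390,:780]=cv2.resize(a,(780,390));
for i,m in enumerate((b,c)): m=cv2.resize(m,(200,200));o[395:595,i*210:i*210+200]=m
cv2.imwrite('pics/mm.png',o)
E
```

```text
(no output)
```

View pics/mm.png

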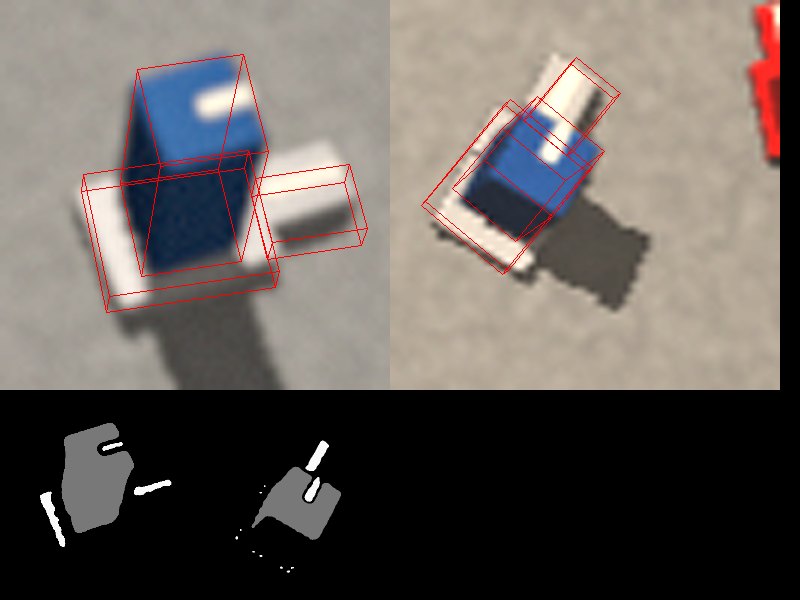

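```bash
python3 - <<'E' | grep -v '^[a-eg-z]* (ar'
from ov import *
co={'side':cv({'A':(137,97),'B':(213,70),'Cc':(244,140),'D':(168,165),'f1':(90,180),'f2':(129,280),'t1':(303,144),'t2':(321,187)},290,280),
'top':cv({'A':(529-400,165),'B':(567-400,114),'Cc':(623-400,150),'D':(586-400,205),'f1':(487-400,208),'f2':(570-400,250),'t1':(592-400,70),'t2':(625-400,95)},350,225)}
best=None
for zf in(True,False):
    q,e=pose(N,co,[.48,-.22,-.5,0],zf);print('coup',q[:2],np.degrees(q[2]),q[3],e.reshape(-1,2).round(1).tolist())
for n in co:
    q2,e=pose(N,{n:co[n]},[.48,-.22,-.5,0],False);print(n,q2[:2],np.degrees(q2[2]),np.abs(e).mean())
for k in N:
    if k in co['top']:print(k,tri(co['side'][k],co['top'][k])[0].round(4))
q[3]=0
s=cv2.imread('pics/side0.png');t=cv2.imread('pics/top0.png')
cv2.imwrite('pics/o4.png',np.hstack([overlay(s,'side',295,285,65,65,6,q,CE),overlay(t,'top',360,230,65,65,6,q,CE)]))
E
```

```text
frame [0.60236763 0.16089595] 71.78253568958733 0.0005746503511722903 [[0.1, 0.8], [0.7, -1.1], [-0.3, -1.0], [-1.1, 0.1], [-0.5, -0.3], [0.0, -0.3], [0.3, 0.5], [-0.7, 1.0], [1.2, 0.1], [-0.1, -0.4], [-0.2, 0.4], [0.2, -0.6], [-0.2, 0.9]]
fl (array([0.52673897, 0.0862364 , 0.01198834]), np.float64(0.18004996954883268))
fr (array([0.61762721, 0.05600414, 0.01199195]), np.float64(0.08642742979418472))
coup [ 0.4829029  -0.21815735] -29.64652298437256 0.0014480833460554698 [[-1.0, -1.3], [0.6, -0.8], [1.4, 0.6], [-0.6, 0.8], [-0.8, 0.5], [-0.8, 0.2], [-0.3, -0.3], [0.8, 1.1], [0.4, 0.8], [-0.3, -1.0], [0.9, -0.9], [1.5, 0.3], [-0.7, -0.3], [-1.9, 0.5], [-0.9, -0.6], [0.6, -0.9]]
coup [ 0.4833575  -0.21804488] -29.690902141350218 0.0 [[-1.0, -1.0], [0.6, -0.6], [1.4, 0.9], [-0.5, 1.0], [-0.7, 0.7], [-0.7, 0.3], [-0.3, -0.1], [0.8, 1.3], [0.2, 0.7], [-0.5, -1.1], [0.7, -1.0], [1.3, 0.1], [-0.9, -0.4], [-2.1, 0.3], [-1.0, -0.7], [0.4, -1.0]]
side [ 0.48397215 -0.21784517] -29.015218054796172 0.667910335489001
top [ 0.48266284 -0.21817315] -30.79109021270766 0.7031139369734554
A [ 0.4806 -0.2009  0.0648]
B [ 0.4986 -0.2137  0.0722]
Cc [ 0.4862 -0.2341  0.073 ]
D [ 0.4672 -0.2217  0.0687]
f1 [ 0.4717 -0.1936  0.015 ]
f2 [ 0.4549 -0.2241  0.0165]
t1 [ 0.5266 -0.2348  0.0141]
t2 [ 0.5175 -0.2477  0.0154]
```

View pics/o4.png

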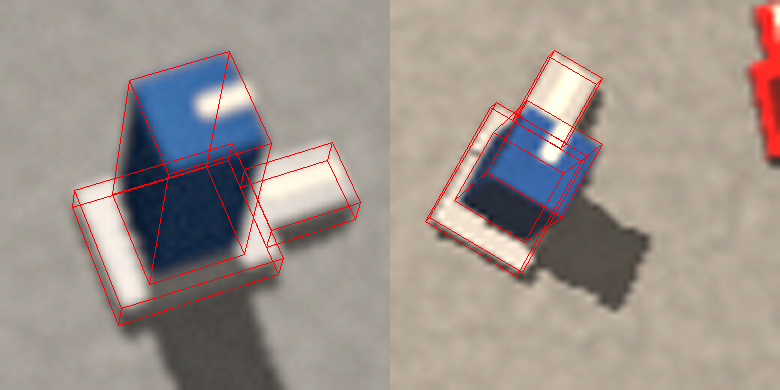

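The frame and coupler fits agree between the two views to about 2 mm. Heights also match: lip about 30–32 mm, hub top about 70 mm, and the axis and reach are plausible. Next: check reachability, then grasp.

```bash
cat > k.py <<'E'
from rig import arm
import numpy as np
CP=np.array([.4833,-.2180]);CY=np.radians(-29.8);FP=np.array([.6024,.1609]);FY=np.radians(71.8)
def R(p): c,s=np.cos(p),np.sin(p); return np.array([[c,s,0],[s,-c,0],[0,0,-1.]])
def F(x,y,z): c,s=np.cos(FY),np.sin(FY); return [FP[0]+c*x-s*y,FP[1]+s*x+c*y,z]
def W(): 
    p=np.array(arm.current_ee_pos());d=p[:2]-FP;c,s=np.cos(FY),np.sin(FY)
    f=np.array(arm.current_force()); return 't%.2f F(%.4f %.4f %.4f) f x%.1f y%.1f z%.1f w%.4f'%(arm.current_t(),c*d[0]+s*d[1],-s*d[0]+c*d[1],p[2],c*f[0]+s*f[1],-s*f[0]+c*f[1],f[2],arm.current_width())
E
python3 - <<'E'
from k import *
for a in(0,np.pi):
    print(a,arm.solve_ik([*CP,.12],R(CY+a)),arm.solve_ik([*CP,.028],R(CY+a)),arm.solve_ik(F(-.08,0,.05),R(FY+a)),arm.solve_ik(F(-.02,0,.04),R(FY+a)))
E
```

```text
0 [-3.07328869e+01  2.74514572e+01  9.67398235e+01 -2.54444375e-14
  5.58087194e+01  8.90671131e+01] [-3.07328869e+01  3.57337009e+01  1.00892511e+02 -2.54444375e-14
  4.33737881e+01  8.90671131e+01] [ 2.50345584e+00  3.65714522e+01  9.23521826e+01 -2.54444375e-14
  5.10763652e+01  2.07034558e+01] [ 7.80755168e+00  3.90813020e+01  8.83355020e+01 -2.54444375e-14
  5.25831960e+01  2.60075517e+01]
3.141592653589793 [-3.07328869e+01  2.74514572e+01  9.67398235e+01 -2.54444375e-14
  5.58087194e+01 -9.09328869e+01] [-3.07328869e+01  3.57337009e+01  1.00892511e+02 -2.54444375e-14
  4.33737881e+01 -9.09328869e+01] [ 2.50345584e+00  3.65714522e+01  9.23521826e+01 -2.54444375e-14
  5.10763652e+01 -1.59296544e+02] [ 7.80755168e+00  3.90813020e+01  8.83355020e+01 -2.54444375e-14
  5.25831960e+01 -1.53992448e+02]
```

```bash
python3 - <<'E'
from k import *
import cv2
arm.move_to([*CP,.14],R(CY)); print(W())
arm.grip(.065)
arm.move_l([*CP,.030],feed=.12); print(W())
im=arm.snapshot('side');cv2.imwrite('pics/g_s.png',im[:,:,::-1]);im2=arm.snapshot('top');cv2.imwrite('pics/g_t.png',im2[:,:,::-1])
E
python3 -c "
import cv2,numpy as np
a=cv2.imread('pics/g_s.png')[220:420,220:440];b=cv2.imread('pics/g_t.png')[170:370,280:500]
cv2.imwrite('pics/g.png',np.clip(np.hstack([cv2.resize(x,(400,364)) for x in(a,b)])*1.5,0,255))"
```

```text
t3.25 F(-0.3966 -0.0053 0.1400) f x-0.3 y-0.0 z-0.2 w0.0912
t4.90 F(-0.3972 -0.0056 0.0305) f x-0.2 y1.1 z1.3 w0.0652[ WARN:0@0.066] global loadsave.cpp:1063 imwrite_ Unsupported depth image for selected encoder is fallbacked to CV_8U.
```

View pics/g.png

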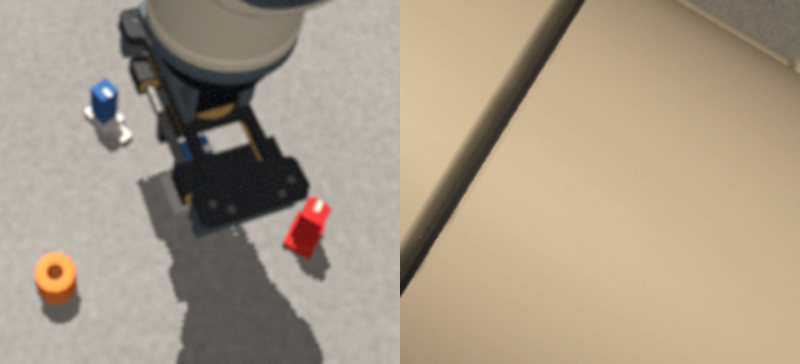

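The fingers straddle the blue hub in the side view (crop about (195,150)), and the decoys are clear. The top view is blocked by the arm. Closing, then lifting.

```bash
python3 - <<'E'
from k import *
import cv2
print(W());arm.grip(.015); print(W())
arm.move_l([*CP,.11],feed=.12); print(W())
arm.move_to(F(-.085,0,.09),R(FY)); print(W())
im=arm.snapshot('side');cv2.imwrite('pics/l_s.png',im[:,:,::-1]);im2=arm.snapshot('top');cv2.imwrite('pics/l_t.png',im2[:,:,::-1])
a=im[40:260,100:320,::-1];b=im2[110:270,100:260,::-1]
cv2.imwrite('pics/l.png',np.clip(np.hstack([cv2.resize(x,(400,400),interpolation=cv2.INTER_CUBIC) for x in(a,b)])*1.5,0,255).astype(np.uint8))
E
```

```text
t5.00 F(-0.3972 -0.0056 0.0307) f x0.4 y0.6 z-0.1 w0.0652
t5.67 F(-0.3971 -0.0051 0.0299) f x-0.5 y0.4 z-0.7 w0.0259
t6.49 F(-0.3970 -0.0048 0.1094) f x-0.6 y-0.1 z-2.6 w0.0259
t7.68 F(-0.0858 -0.0001 0.0897) f x-0.1 y-0.5 z-1.8 w0.0258
```

View pics/l.png

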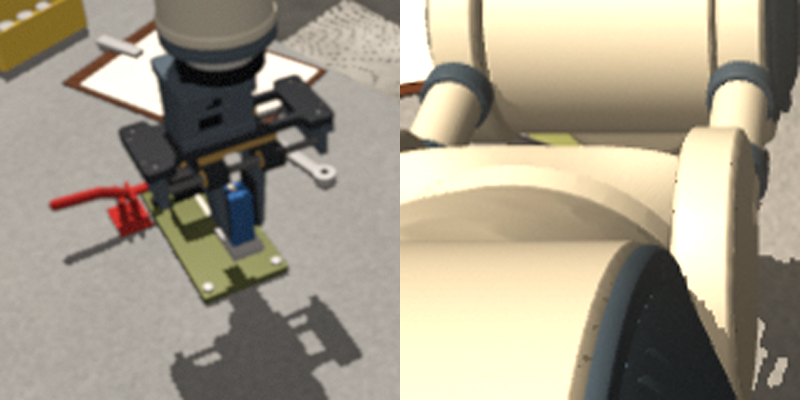

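The coupler is held upright above the frame with a 26 mm opening. An overlay of the predicted coupler pose will show any grip offset.

```bash
cat > chk.py <<'E'
from ov import *
from k import F,FY,W
def chk(name,x,z,y=0,roi=(180,110,95,85,8),src=None):
    p=F(x,y,z);s=cv2.imread(src);cv2.imwrite(name,overlay(s,'side',*roi,[p[0],p[1],FY,p[2]],CE))
E
python3 -c "
from chk import *
chk('pics/l2.png',-.0858,.0597,src='pics/l_s.png')" >/dev/null
```

```text
(no output)
```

View pics/l2.png

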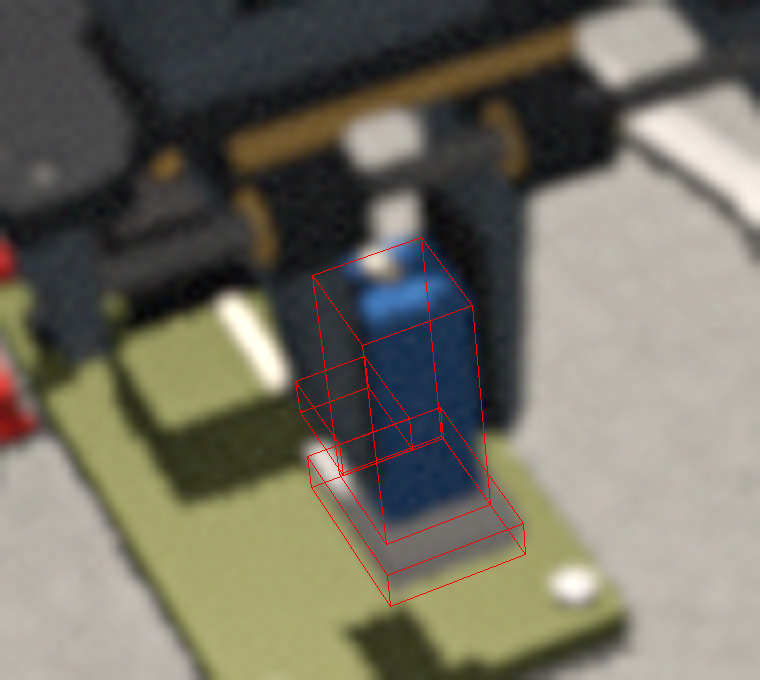

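Predicted and actual pose agree to 3–4 mm, with yaw and upright good. Now I'll lower in steps until contact.

```bash
python3 - <<'E'
from k import *
import cv2
arm.move_l(F(-.085,0,.046),feed=.1); print(W())
z=.046
for i in range(12):
    z-=.001; arm.move_l(F(-.085,0,z),feed=.05); arm.sleep(.1)
    fz=np.mean([arm.current_force()[2] for _ in range(5)]); print(round(z,4),round(fz,1))
    if fz>3: break
print(W())
im=arm.snapshot('side');cv2.imwrite('pics/p_s.png',im[:,:,::-1])
E
python3 -c "
from chk import *
chk('pics/p2.png',-.0858,.010,src='pics/p_s.png')" >/dev/null
```

```text
t8.38 F(-0.0851 -0.0002 0.0461) f x0.6 y0.1 z-1.8 w0.0259
0.045 -2.3
0.044 -2.9
0.043 -1.8
0.042 -1.5
0.041 -2.3
0.04 -2.3
0.039 14.7
t10.82 F(-0.0851 -0.0001 0.0398) f x-1.7 y3.1 z14.7 w0.0259
```

View pics/p2.png

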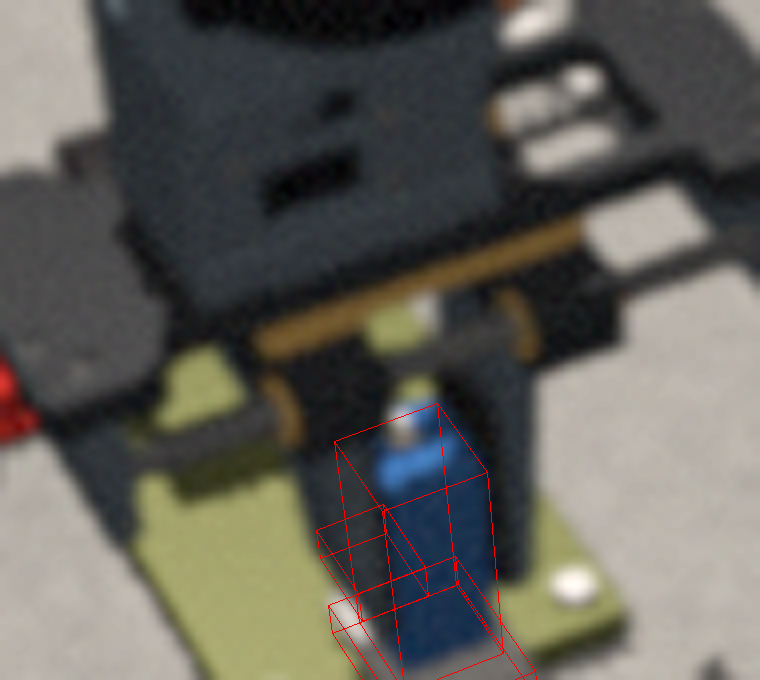

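Contact came at TCP z 0.0398, which puts the underside at 10 mm, matching the floor. I'll ease the load and slide in, watching the force.

```bash
python3 - <<'E'
from k import *
import cv2
z=.0397
arm.move_l(F(-.085,0,z),feed=.05);arm.sleep(.1);print(W())
arm.move_l(F(-.042,0,z),feed=.06);print(W())
x=-.042
c,s=np.cos(FY),np.sin(FY)
while x<-.016:
    x+=.002 if x<-.030 else .001; arm.move_l(F(x,0,z),feed=.05); arm.sleep(.1)
    f=np.mean([arm.current_force() for _ in range(5)],0); fx=c*f[0]+s*f[1]
    print(round(x,4),round(fx,1),W())
    if fx<-16 : break
im=arm.snapshot('side');cv2.imwrite('pics/h_s.png',im[:,:,::-1])
E
python3 -c "
from chk import *
chk('pics/h2.png',-.022,.010,src='pics/h_s.png',roi=(165,90,95,85,8))" >/dev/null
```

```text
t11.22 F(-0.0850 -0.0001 0.0398) f x-0.6 y1.0 z4.8 w0.0259
t12.09 F(-0.0417 -0.0003 0.0398) f x2.3 y0.1 z3.5 w0.0261
-0.04 -2.5 t12.44 F(-0.0403 -0.0001 0.0398) f x-2.5 y1.2 z5.8 w0.0256
-0.038 -3.5 t12.79 F(-0.0384 -0.0001 0.0398) f x-3.5 y0.6 z6.4 w0.0259
-0.036 -4.2 t13.14 F(-0.0365 -0.0001 0.0398) f x-4.2 y-0.4 z6.6 w0.0256
-0.034 -4.2 t13.49 F(-0.0345 -0.0001 0.0398) f x-4.2 y0.8 z7.5 w0.0261
-0.032 -4.6 t13.84 F(-0.0325 -0.0001 0.0398) f x-4.6 y0.3 z7.5 w0.0261
-0.03 -8.2 t14.19 F(-0.0309 -0.0001 0.0399) f x-8.2 y-0.3 z9.3 w0.0260
-0.029 -10.8 t14.54 F(-0.0301 -0.0001 0.0399) f x-10.8 y-0.3 z9.2 w0.0260
-0.028 -11.7 t14.89 F(-0.0292 -0.0001 0.0399) f x-11.7 y0.8 z9.7 w0.0259
-0.027 -11.7 t15.24 F(-0.0283 -0.0001 0.0399) f x-11.7 y-1.1 z10.2 w0.0259
-0.026 -12.4 t15.59 F(-0.0274 -0.0001 0.0399) f x-12.4 y-0.6 z10.5 w0.0256
-0.025 -13.3 t15.94 F(-0.0264 -0.0001 0.0399) f x-13.3 y-1.2 z10.8 w0.0259
-0.024 -13.0 t16.29 F(-0.0255 -0.0001 0.0399) f x-13.0 y-0.4 z11.4 w0.0257
-0.023 -14.1 t16.64 F(-0.0245 -0.0001 0.0399) f x-14.1 y-0.2 z11.5 w0.0260
-0.022 -14.1 t16.99 F(-0.0235 -0.0001 0.0399) f x-14.1 y0.9 z12.0 w0.0260
-0.021 -14.3 t17.34 F(-0.0226 -0.0001 0.0399) f x-14.3 y-0.9 z10.7 w0.0257
-0.02 -17.0 t17.69 F(-0.0219 -0.0001 0.0400) f x-17.0 y0.2 z12.8 w0.0257
```

View pics/h2.png

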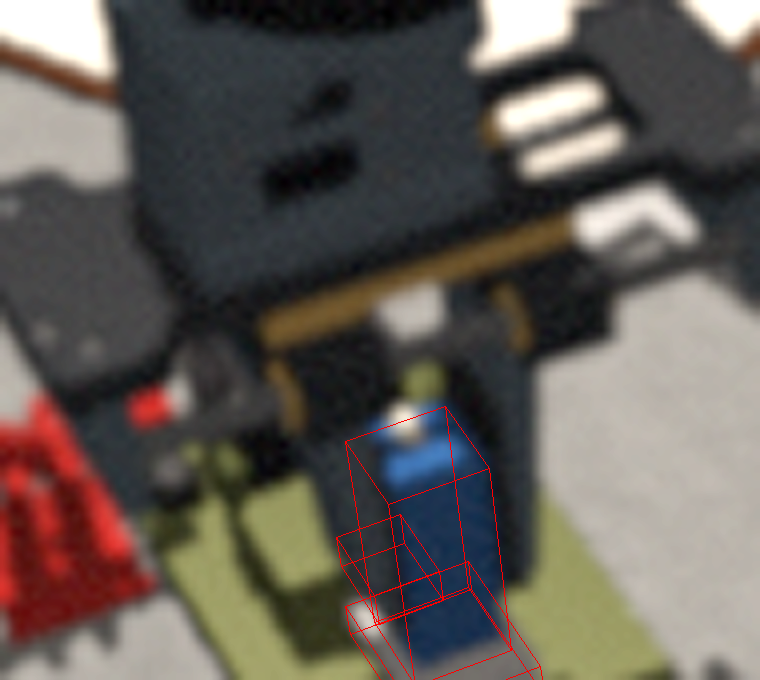

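The plunger was met at x ≈ -31.5 mm, so home should be near -21.5 mm. The force has just started to rise. I'll press on until the hard stop shows clearly.

```bash
python3 - <<'E'
from k import *
import cv2
z=.0397;x=-.020
c,s=np.cos(FY),np.sin(FY)
while x<-.014:
    x+=.0007; arm.move_l(F(x,0,z),feed=.05); arm.sleep(.15)
    f=np.mean([arm.current_force() for _ in range(6)],0); fx=c*f[0]+s*f[1]
    print(round(x,4),round(fx,1),W())
    if fx<-28: break
im=arm.snapshot('side');cv2.imwrite('pics/i_s.png',im[:,:,::-1])
E
python3 -c "
from chk import *
chk('pics/i2.png',-.022,.010,src='pics/i_s.png',roi=(165,110,95,85,8))" >/dev/null
```

```text
-0.0193 -21.4 t18.14 F(-0.0217 -0.0001 0.0400) f x-21.4 y-2.0 z15.2 w0.0256
-0.0186 -25.5 t18.54 F(-0.0215 -0.0001 0.0401) f x-25.5 y-1.3 z16.9 w0.0258
-0.0179 -28.2 t18.94 F(-0.0211 -0.0000 0.0401) f x-28.2 y-1.2 z19.6 w0.0259
```

View pics/i2.png

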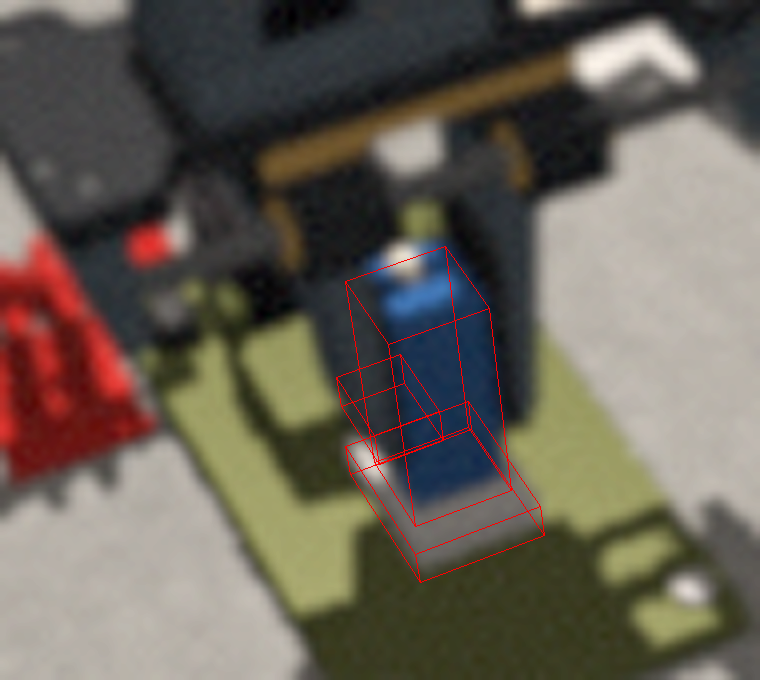

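The stop is hard: force rises from 14 to 28 N with almost no motion, 10 mm after plunger contact. The coupler is square and upright in the picture. I'll check that the hold is steady, then hand in.

```bash
python3 - <<'E'
from k import *
for _ in range(3): arm.sleep(.4); print(W())
print(arm.current_tool_rot()[2],np.abs(arm.current_dq()).max())
arm.sign_off()
E
```

```text
t19.39 F(-0.0212 -0.0000 0.0401) f x-28.6 y-0.9 z19.9 w0.0258
t19.79 F(-0.0212 -0.0000 0.0401) f x-29.5 y-1.3 z19.6 w0.0260
t20.19 F(-0.0212 -0.0000 0.0401) f x-28.2 y-0.5 z20.2 w0.0257
[-4.53784023e-03 -7.08529726e-04 -9.99989453e-01] 0.05900793250308823
the job is handed in; nothing more can be done
```

I gripped the larger blue-hubbed coupler by its hub and stood it on the olive frame with its tongue facing the white mark. I then pushed it in until the shoulder stopped, and handed in at about 20 s, still gripping and pressing. The interface gives no verdict, so the readings below are all I have.

- **Seating:** the plunger was first felt with the fingertips about 31.5 mm in front of the lip. The hard stop came about 10 mm further on, as the task describes. At the stop the push force rose from 14 to 28 N with almost no movement.
- **Hold before handing in:** over three readings in about 1 s, nothing shifted:
  - Fingertips 21.2 mm in front of the lip, within 0.1 mm of the centre line.
  - Push about 28 N, with about 20 N of upward force on the tool.
  - Finger opening 25.8 mm, tool tilt about 0.005 rad.
- **Camera check:** in the last side picture the coupler looked upright and square. It sat 2–3 mm from the outline I predicted, further in or higher, which is close to the 2 mm calibration error. The top camera was blocked by the arm in both pictures I took with the arm over the work.
- **Not measured directly:** the plunger position is inferred from the travel and force.
- **Spacers and lever:** I planned the path clear of both spacers and the release lever, but did not measure their positions again at the end.

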